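# Lay the second spacer stick and set the next silver bar on top

## Task

The lower layer of three silver bars in the wooden cradle has one spacer stick lying across it near one end. Take the loose stick that matches it in length and thickness and set it down, without dropping it, across all three bars the same distance in from the other end, parallel to the first. Then set the loose long silver bar down, without dropping it, level on both sticks, lengthwise and centred above the middle bar, leaving both sticks in place.

Things in the scene. Friction and masses are not known exactly. Their poses are not given: they have to be found in the camera images.
- layer (a point): the lower layer: three cast silver bars side by side in a low dark wooden cradle, all fixed. This point is the centre of the layer's top surface, 25 mm above the desk. Each bar is 130 x 32 x 15 mm, lying along this frame's x with 6 mm gaps, so the layer covers 130 mm in x and 108 mm in y; the cradle's outside is 150 x 124 mm with 18 mm high rims along the two long sides. x points horizontally towards the end where the first stick lies, z up
- first_stick (a point): the square light wooden spacer stick, 120 mm long, 16 x 16 mm, about 22 g, already lying loose across the three lower bars near one end, its middle about 45 mm along x from the layer's centre (20 mm in from the bars' ends). Point: its centre, 8 mm above its underside; y along its length, z up
- spare_stick (a point): the matching square light wooden spacer stick, 120 mm long, 16 x 16 mm, about 22 g, lying loose flat on the desk left of the cradle, among a thin strip (as long but only 9 mm wide and 6 mm thick) and a short stub (55 mm long), which are not wanted. Point: its centre, 8 mm above its underside; y along its length, z up
- top_bar (a point): the loose cast silver bar for the next layer, 130 x 32 x 15 mm, about 0.64 kg, lying flat on the desk right of the cradle (the small gold bar, 50 mm long, is not wanted). Point: its centre, 7.5 mm above its underside; x along its length, y across its 32 mm width, z up
Not all that is in view belongs to the job. Leave any purple look-alike of the part that bears top_bar alone. Of the things that look like the part that bears layer, the larger one is meant.

How it is judged:
By the outcome, as a careful person would: the job done as asked, in the order asked, and still so for the second after the job is handed in, with the robot touching nothing.
It also fails if it takes over 51 s, if anything falls off the work surface, if the arm or the gripper's body presses on something with over 40 N, if the wrist force passes 120 N, or if a joint passes its speed limit or range.

## Robot

A 6-joint arm with a two-finger parallel gripper is mounted at the origin on the work surface. World frame = base frame: x ahead of the robot, y to its left, z up, the work surface at z = 0. Lengths are in m, angles in degrees, forces in N, time in s.
With the tool pointing down it reaches from about 0.375 to 0.9 m from the base axis. Payload 3.1 kg.
Tool frame: the origin (TCP) lies at the very end of the fingers, on their centre line; the grasp point (between the pads) lies 19 mm behind it; z points along the fingers, y is the line along which they close (so a half turn about z gives the same grasp; the last joint's range is limited). The gripper opens to 87 mm and grips with 3 to 60 N. Pads are 19 mm wide; open, the fingers measure 117 mm over their backs; the gripper's body (75 mm by 190 mm) begins 51 mm behind the grasp point.
Start: joints at [-76.289, 30.224, 82.088, -0, 67.689, -10.227], TCP at [0.254, -0.571, 0.223] pointing down, gripper open.
Joint ranges: [-176.69, 176.69], [-43.24, 126.21], [12.49, 139.97], [-82, 262], [0, 151.66], [-163.58, 163.58]. Speed limits (degrees/s): [159.86, 159.86, 180, 180, 180, 180].

## Interface

Orientations are given as a 3x3 rotation matrix whose columns are the frame's x, y, z axes.
In Python, from rig import manip gives the robot as it stands.
- The arm moves only by the tool drive_tool, never from a script. Its arguments are lists of equal length, an entry for each row: "xyz": the shift along the world's x, y, z in mm, a list of three; "twist": the turn, a rotation vector about the world's x, y, z in degrees, a list of three; "hand": the opening, from 0 (shut) to 1 (fully open). A call has 1 to 12 rows; each row is the pose to reach, as a shift and turn from the pose commanded when the call began; what a row does not reach only later rows make up. A row lasts 1/10 s, in which the tool goes at most 50 mm and 8.59 degrees, less where a joint would pass 70% of its speed; a pose out of reach is approached as far as the arm can. A call with a gripper value outside its range is refused whole. The fingers move at their own pace and stop on an object; "newtons" is the grip in N (left out, the last holds). Time passes only in rows, so rows that repeat a pose let the fingers close. It gives the time, the measured TCP pose, the force, the opening and the grip force at its end, in the units of the state.
- manip.observe(): the state, without advancing time (a new reading comes with each control period).
- manip.snapshot(name): name is "scene" or "top" or "wrist"; returns the picture (400x640x3 uint8, blue, green, red); there is no depth.
- manip.camera_info(name): a dict with "fov_y" (degrees; the focal length in pixels is half the picture's height over the tangent of half this angle, whatever the lens; pixels are square), "cx", "cy" (the principal point, pixels), "eye" and "orientation" of the camera in the world. Camera axes: x right, y down, z forward; pixel columns grow to the right and rows downward; lengths in m; the calibration is good to about 2 mm. A picture is of the moment at which its call begins: read the wrist's pose just before it. camera_info takes no time and is no camera call; for the wrist camera it gives the pose at the moment of the call.
- manip.sign_off(): hands the job in; it is judged then, once.
Trained networks look in the newest picture that a camera, given by its name, has taken for a name from the list of things; names that differ only in an ending like _2 or _b are one class to them, and where a whole thing is asked for, a point or a joint stands for the part that bears it (a point fixed in the world has none). Each returns a list of dicts, best first, with "score" (0 to 1); they miss things now and then, are a little off and sometimes report something else, mostly with a low value. They report only what shows in the picture. A call takes as long as a camera call. They do not tell look-alikes from the thing itself.
- manip.outline_of(camera, name): "mask" (400x640 bool, what is visible of it) and "at" ([column, row] in pixels, amid what is visible of it).
The state is a dict: "time_s": time; "joint_positions": joint angles; "joint_velocities": joint speeds; "joint_torque": joint torques, N m; "tool_pos": TCP position; "tcp_rot": TCP orientation; "force": force on the tool from outside, world axes, zero at the start; "ft_torque": the same for the moment, N m; "grip_width": finger opening in m; "gripper_force": force on a finger pad.
Only numpy, scipy, OpenCV 4.12 (cv2) and the standard library are available. Lean on these libraries where they do the work, as an engineer would, in place of code of your own. Each camera call takes 0.05 s, during which the arm holds its last target. There are 200 camera calls.

## Working session

There is one attempt and no reset: what is moved stays moved. The work goes in short steps, Python scripts to look and compute and a tool call to move; the robot and the scene stay as the last step left them, time stands still between calls to the robot, and variables do not carry over. Pictures are saved under pics/ and viewed, at most 10 in all, crops included, and the job is handed in when it is done.

Besides the shell and the picture viewer there is one more tool, called by a JSON object that holds its "api" and its "payload". drive_tool: Moves the arm, as the interface text tells. Its arguments: {"type":"object","properties":{"xyz":{"type":"array","items":{"type":"array","items":{"type":"number"}}},"twist":{"type":"array","items":{"type":"array","items":{"type":"number"}}},"hand":{"type":"array","items":{"type":"number"}},"newtons":{"type":"number"}},"required":["xyz","twist","hand"]}

```bash
mkdir -p pics
cat > h.py <<'E'
import numpy as np, cv2
from rig import manip
def cam(n):
    c=manip.camera_info(n); f=200/np.tan(np.radians(c['fov_y'])/2)
    return f,c['cx'],c['cy'],np.array(c['eye']),np.array(c['orientation'])
def ray(C,px,z):
    f,cx,cy,e,R=C; d=R@np.array([(px[0]-cx)/f,(px[1]-cy)/f,1]); return e+d*(z-e[2])/d[2]
def rect(C,mask,z):
    """project mask contour onto plane z, min area rect -> centre, (long,short), angle of long axis deg"""
    cs,_=cv2.findContours(mask.astype(np.uint8),cv2.RETR_EXTERNAL,cv2.CHAIN_APPROX_NONE)
    c=max(cs,key=cv2.contourArea)[:,0,:]
    P=np.array([ray(C,p,z)[:2] for p in c])*1000
    (x,y),(w,h),a=cv2.minAreaRect(P.astype(np.float32))
    if w<h: w,h,a=h,w,a+90
    return np.round([x,y,w,h,(a+90)%180-90],1)
E
python3 - <<'E'
from h import *
for n in ['top','scene']:
    im=manip.snapshot(n); cv2.imwrite(f'pics/{n}0.png',im)
    C=cam(n); print(n,C[0],C[3])
    if n=='top':
      for o,z in [('layer',.025),('first_stick',.041),('spare_stick',.016),('top_bar',.015)]:
        for d in manip.outline_of(n,o): print(o,round(d['score'],2),d['at'],rect(C,d['mask'],z))
E
```

```text
top 372.69214888054904 [4.08040501e-01 6.49296503e-04 9.07806955e-01]
layer 0.7 [317.2, 218.2] [549.1 -32.3 124.3 117.5 -24. ]
layer 0.55 [302.7, 143.8] [751.    6.  109.   95.   74.2]
first_stick 0.61 [294.2, 208.9] [576.5  26.6 118.9  17.9 -21.4]
spare_stick 0.83 [180.5, 260.5] [457.4 290.5 116.9  21.8  -1.5]
spare_stick 0.25 [418.8, 231.7] [ 524.2 -269.8  132.    34.9   -6.6]
top_bar 0.66 [419.4, 232.5] [ 523.4 -269.8  130.9   34.2   -6.4]
top_bar 0.66 [444.2, 303.3] [ 365.6 -331.8  132.7   38.2   14.1]
scene 463.29250805869805 [1.30327782 0.58359637 0.67876425]
```

View pics/top0.png

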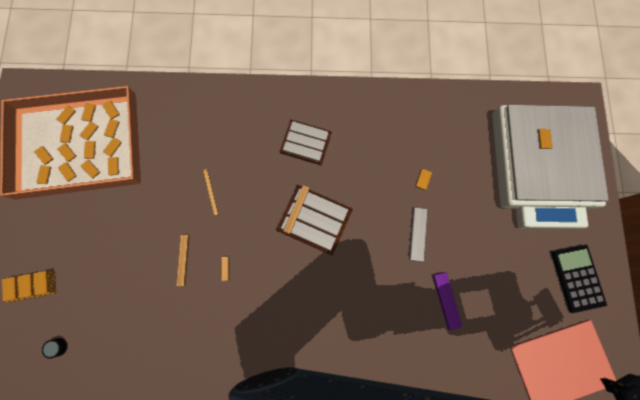

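View pics/scene0.png

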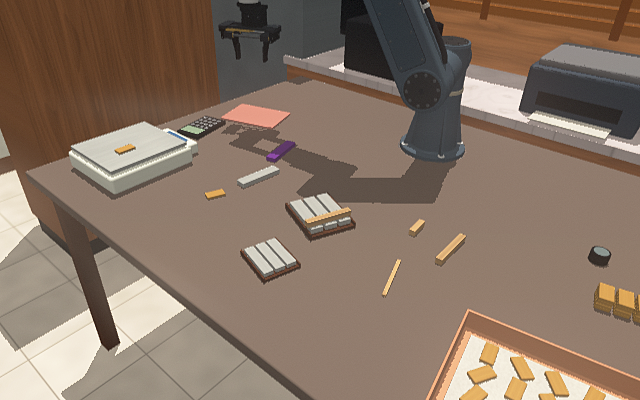

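Top view: the meant cradle is at (315,219), with its first stick near its left end at (297,210). The spare stick is at (182,260), the silver bar at (419,233) and the purple decoy at (447,301). The smaller cradle at (306,141) is a decoy too.

Run:
```python
from h import *
s=manip.observe(); print(s['time_s'],s['tool_pos'],np.round(s['tcp_rot'],3),s['grip_width'],s['force'])
C=cam('wrist'); print(C[0],C[3],np.round(C[4],3))
# silver layer threshold in top view
im=cv2.imread('pics/top0.png'); C=cam('top')
for p in [(280,220),(344,252),(352,207),(302,185)]: print(p,ray(C,p,.02)[:2])
```

```text
0.3 [ 0.25354597 -0.57099753  0.22219337] [[ 0.914  0.406 -0.   ]
 [ 0.406 -0.914  0.001]
 [ 0.    -0.001 -1.   ]] 0.08704423868788058 [-0.58638572 -0.34681402 -0.16771706]
282.4791252282857 [ 0.32573226 -0.53817518  0.38528695] [[ 0.405 -0.876 -0.263]
 [-0.914 -0.388 -0.117]
 [-0.     0.288 -0.958]]
(280, 220) [0.55322664 0.06558426]
(344, 252) [ 0.47759784 -0.08815092]
(352, 207) [ 0.58707898 -0.10863334]
(302, 185) [0.64078319 0.01390139]
```

{"api": "drive_tool", "payload": {"xyz": [[30, 55, 20], [60, 110, 20], [95, 170, 20], [125, 225, 20], [150, 275, 20], [180, 325, 20], [205, 375, 20], [235, 425, 20], [260, 475, 20], [285, 520, 20], [306, 550, 20], [306, 550, 20]], "twist": [[0, 0, -4], [0, 0, -8], [0, 0, -13], [0, 0, -18], [0, 0, -23], [0, 0, -28], [0, 0, -33], [0, 0, -38], [0, 0, -42], [0, 0, -45], [0, 0, -45], [0, 0, -45]], "hand": [1, 1, 1, 1, 1, 1, 1, 1, 1, 1, 1, 1]}}

```text
time_s: 1.5
tool_pos: [0.5442, -0.0468, 0.2428]
tcp_rot: [[0.933, -0.359, 0.0], [-0.359, -0.933, -0.0], [0.001, 0.0, -1.0]]
force: [0.3, 0.1, -0.4]
grip_width: 0.0868
gripper_force: 0.0
```

{"api": "drive_tool", "payload": {"xyz": [[0, 0, 0], [0, 0, 0], [0, 0, 0]], "twist": [[0, 0, 0], [0, 0, 0], [0, 0, 0]], "hand": [1, 1, 1]}}

```text
time_s: 1.8
tool_pos: [0.5429, -0.0495, 0.2424]
tcp_rot: [[0.933, -0.36, -0.001], [-0.36, -0.933, -0.0], [-0.001, 0.001, -1.0]]
force: [-0.3, -0.3, 1.0]
grip_width: 0.087
gripper_force: 0.0
```

Run:
```python
from h import *
s=manip.observe(); print(s['time_s'],s['tool_pos'],np.round(s['tcp_rot'],3))
C=cam('wrist'); im=manip.snapshot('wrist'); cv2.imwrite('pics/w1.png',im)
for o,z in [('layer',.025),('first_stick',.041)]:
    for d in manip.outline_of('wrist',o): print(o,round(d['score'],2),d['at'],rect(C,d['mask'],z))
np.save('c1.npy',np.array([C[0],C[1],C[2],*C[3],*C[4].ravel()]))
```

```text
1.8 [ 0.54289391 -0.04951331  0.24239726] [[ 0.933 -0.36  -0.001]
 [-0.36  -0.933 -0.   ]
 [-0.001  0.001 -1.   ]]
layer 0.83 [216.3, 34.9] [745.1   6.4 108.9  81.3  72.8]
layer 0.69 [304.4, 168.0] [551.6 -30.2 124.3 116.8 -23.8]
first_stick 0.88 [255.0, 173.4] [576.1  26.7 119.9  21.  -21.5]
```

View pics/w1.png

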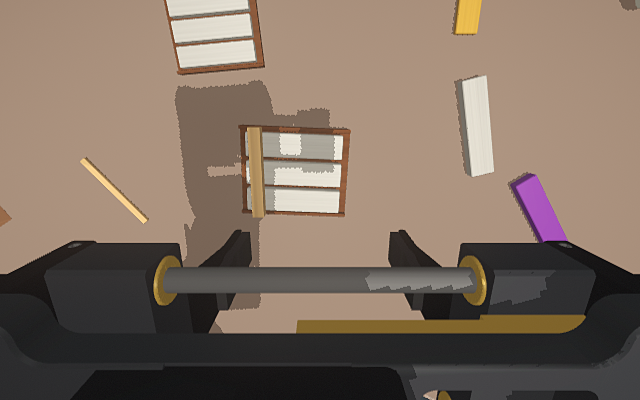

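The wrist view shows the cradle centred at about (297,172), with the first stick at (256,172). I'll take one closer look to get the layer pose precisely.

{"api": "drive_tool", "payload": {"xyz": [[-5, 10, -40], [-15, 20, -80], [-25, 30, -115], [-25, 30, -115], [-25, 30, -115]], "twist": [[0, 0, 0], [0, 0, 0], [0, 0, 0], [0, 0, 0], [0, 0, 0]], "hand": [1, 1, 1, 1, 1]}}

```text
time_s: 2.45
tool_pos: [0.5189, -0.0198, 0.1279]
tcp_rot: [[0.933, -0.361, 0.0], [-0.361, -0.933, -0.0], [0.0, 0.0, -1.0]]
force: [0.5, -1.2, -0.6]
grip_width: 0.0869
gripper_force: 0.0
```

Run:
```python
from h import *
s=manip.observe(); print(s['time_s'],s['tool_pos'])
C=cam('wrist'); im=manip.snapshot('wrist'); cv2.imwrite('pics/w2.png',im)
for o,z in [('layer',.025),('first_stick',.041)]:
    for d in manip.outline_of('wrist',o): print(o,round(d['score'],2),d['at'],rect(C,d['mask'],z)); 
np.save('c2.npy',np.array([C[0],C[1],C[2],*C[3],*C[4].ravel()]))
cv2.imwrite('pics/w2z.png',cv2.resize(im[60:260,200:440],(720,600),interpolation=cv2.INTER_CUBIC))
```

```text
2.45 [ 0.5189407  -0.01984866  0.12786617]
layer 0.95 [315.0, 157.1] [551.1 -29.7 121.8 115.9 -23.6]
layer 0.87 [180.8, 4.4] [706.6  18.5 107.9  12.8  68.8]
first_stick 0.78 [246.3, 159.6] [575.9  26.7 118.7  19.  -21.8]
```

View pics/w2z.png

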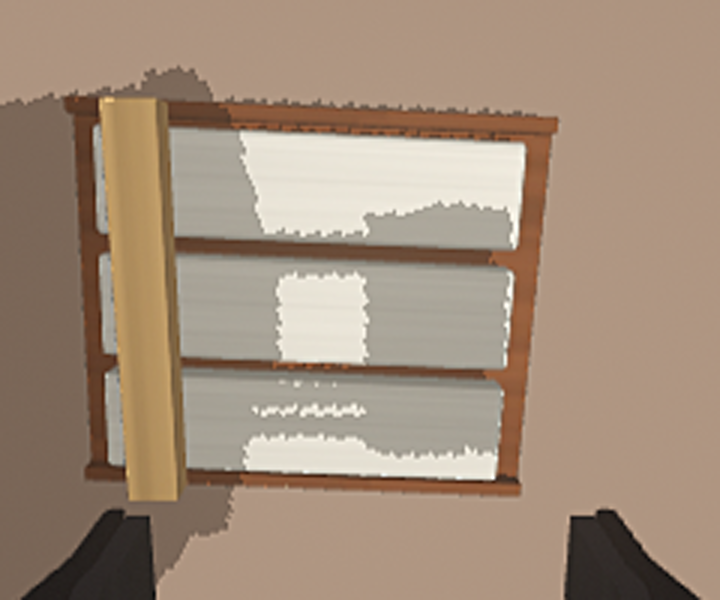

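The crop shows the three bars' end corners and the first stick's top edges clearly, so I'll fit the layer pose to those.

Run:
```python
from h import *
a=np.load('c2.npy'); C=(a[0],a[1],a[2],a[3:6],a[6:].reshape(3,3))
px=[(95,127),(97,235),(524,142),(514,248),(98,255),(104,357),(513,268),(505,370),(106,370),(108,467),(502,385),(497,478)]
L=[]
for y in(-38,0,38):
    for x in(65,-65): L+=[(x,y-16),(x,y+16)]
L=np.array(L,float)
def P(p,z): return ray(C,((p[0]+.5)/3-.5+200,(p[1]+.5)/3-.5+60),z)[:2]*1000
W=np.array([P(p,.025) for p in px])
a_=L-L.mean(0);b=W-W.mean(0)
th=np.arctan2((a_[:,0]*b[:,1]-a_[:,1]*b[:,0]).sum(),(a_*b).sum())
R=np.array([[np.cos(th),-np.sin(th)],[np.sin(th),np.cos(th)]])
t=W.mean(0)-R@L.mean(0)
print('layer',t,np.degrees(th)); print(np.round((W-t)@R-L,1))
q=np.array([P(p,.041) for p in [(101,98),(128,500),(156,98),(178,498)]])
print('stick layer coords',np.round((q-t)@R,1), 'world mid',q.mean(0), 'layer mid',(q.mean(0)-t)@R)
print('target stick',t+R@[-45,0],'bar centre',t)
np.save('layer.npy',[*t,th])
C=cam('top')
im=cv2.imread('pics/top0.png')
print(manip.observe()['tool_pos'])
```

```text
layer [556.81651291 -15.66684901] 66.886718708025
[[-1.6  0.7]
 [-0.5  0.2]
 [ 0.7  0.6]
 [ 1.  -0.3]
 [-0.5  0.2]
 [-0.6  0.5]
 [ 0.8 -0.1]
 [ 0.5  0.5]
 [-1.  -1.2]
 [ 0.   0. ]
 [ 1.1 -0.5]
 [ 0.1 -0.4]]
stick layer coords [[ 56.6 -60.5]
 [ 54.4  59. ]
 [ 41.4 -61. ]
 [ 38.6  57.7]] world mid [576.67531955  27.76789611] layer mid [47.74384202 -1.2144275 ]
target stick [539.15174839 -57.05472277] bar centre [556.81651291 -15.66684901]
[ 0.52103821 -0.02013111  0.12961854]
```

{"api": "drive_tool", "payload": {"xyz": [[-15, 45, 0], [-30, 90, 0], [-45, 135, 0], [-60, 180, 0], [-80, 220, 0], [-95, 260, 0], [-110, 290, 0], [-120, 310, 0], [-120, 310, 0], [-120, 310, 0]], "twist": [[0, 0, 3], [0, 0, 6], [0, 0, 9], [0, 0, 12], [0, 0, 15], [0, 0, 18], [0, 0, 19.5], [0, 0, 19.5], [0, 0, 19.5], [0, 0, 19.5]], "hand": [1, 1, 1, 1, 1, 1, 1, 1, 1, 1]}}

```text
time_s: 3.6
tool_pos: [0.3999, 0.2918, 0.1289]
tcp_rot: [[1.0, -0.026, 0.004], [-0.026, -1.0, 0.001], [0.003, -0.001, -1.0]]
force: [0.6, -0.7, 0.3]
grip_width: 0.0873
gripper_force: 0.0
```

Run:
```python
from h import *
s=manip.observe(); print(s['time_s'],s['tool_pos'])
C=cam('wrist'); im=manip.snapshot('wrist'); cv2.imwrite('pics/w3.png',im)
for d in manip.outline_of('wrist','spare_stick'): print(round(d['score'],2),d['at'],rect(C,d['mask'],.016))
np.save('c3.npy',np.array([C[0],C[1],C[2],*C[3],*C[4].ravel()]))
```

```text
3.6 [0.39986342 0.29178558 0.12887141]
0.59 [316.8, 132.0] [ 4.557e+02  2.950e+02  1.186e+02  1.660e+01 -3.000e-01]
```

View pics/w3.png

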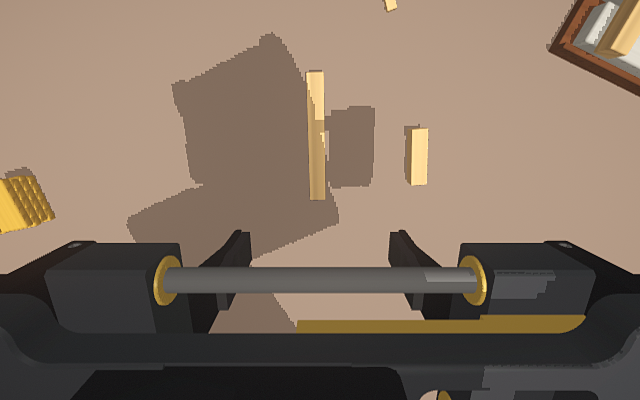

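{"api": "drive_tool", "payload": {"xyz": [[28, 1.5, -20], [56, 3, -50], [56, 3, -85], [56, 3, -110], [56, 3, -121], [56, 3, -125], [56, 3, -125], [56, 3, -125], [56, 3, -125], [56, 3, -125], [56, 3, -125], [56, 3, -125]], "twist": [[0, 0, 0.8], [0, 0, 0.8], [0, 0, 0.8], [0, 0, 0.8], [0, 0, 0.8], [0, 0, 0.8], [0, 0, 0.8], [0, 0, 0.8], [0, 0, 0.8], [0, 0, 0.8], [0, 0, 0.8], [0, 0, 0.8]], "hand": [1, 1, 0.7, 0.6, 0.5, 0.4, 0.4, 0, 0, 0, 0, 0], "newtons": 15}}

```text
time_s: 4.9
tool_pos: [0.4546, 0.2944, 0.0029]
tcp_rot: [[1.0, -0.013, 0.001], [-0.013, -1.0, 0.0], [0.001, -0.0, -1.0]]
force: [0.9, 0.5, 3.7]
grip_width: 0.016
gripper_force: 15.0
```

{"api": "drive_tool", "payload": {"xyz": [[0, 0, 0], [0, 0, 0]], "twist": [[0, 0, 0], [0, 0, 0]], "hand": [0, 0]}}

```text
time_s: 5.1
tool_pos: [0.4546, 0.2944, 0.0029]
tcp_rot: [[1.0, -0.013, 0.001], [-0.013, -1.0, 0.0], [0.001, -0.0, -1.0]]
force: [-0.7, -1.1, 4.2]
grip_width: 0.0161
gripper_force: 15.0
```

{"api": "drive_tool", "payload": {"xyz": [[0, 0, 20], [0, 0, 60], [10, -30, 85], [20, -75, 85], [30, -120, 85], [42, -165, 85], [54, -210, 85], [66, -255, 85], [75, -300, 85], [82, -335, 85], [84, -352, 85], [84, -352, 85]], "twist": [[0, 0, 0], [0, 0, 0], [0, 0, -2], [0, 0, -5], [0, 0, -8], [0, 0, -11], [0, 0, -14], [0, 0, -17], [0, 0, -20], [0, 0, -21.6], [0, 0, -21.6], [0, 0, -21.6]], "hand": [0, 0, 0, 0, 0, 0, 0, 0, 0, 0, 0, 0]}}

```text
time_s: 6.3
tool_pos: [0.5388, -0.0597, 0.0873]
tcp_rot: [[0.924, -0.383, 0.0], [-0.383, -0.924, -0.0], [0.0, -0.0, -1.0]]
force: [-0.3, -0.3, -0.1]
grip_width: 0.016
gripper_force: 15.0
```

{"api": "drive_tool", "payload": {"xyz": [[0, 0, -20], [0, 0, -35], [0, 0, -35], [0, 0, -35]], "twist": [[0, 0, 0], [0, 0, 0], [0, 0, 0], [0, 0, 0]], "hand": [0, 0, 0, 0]}}

```text
time_s: 6.7
tool_pos: [0.5377, -0.0561, 0.0524]
tcp_rot: [[0.926, -0.379, -0.002], [-0.379, -0.926, 0.001], [-0.002, -0.0, -1.0]]
force: [-0.5, 0.1, -0.6]
grip_width: 0.016
gripper_force: 15.0
```

Run:
```python
from h import *
s=manip.observe(); print(s['time_s'],s['tool_pos'],np.round(s['tcp_rot'],3))
C=cam('wrist'); im=manip.snapshot('wrist'); cv2.imwrite('pics/w4.png',im)
np.save('c4.npy',np.array([C[0],C[1],C[2],*C[3],*C[4].ravel()]))
cv2.imwrite('pics/w4z.png',cv2.resize(im[50:290,170:490],(800,600),interpolation=cv2.INTER_CUBIC))
```

```text
6.7 [ 0.53769011 -0.05605243  0.05240712] [[ 0.926 -0.379 -0.002]
 [-0.379 -0.926  0.001]
 [-0.002 -0.    -1.   ]]
```

View pics/w4z.png

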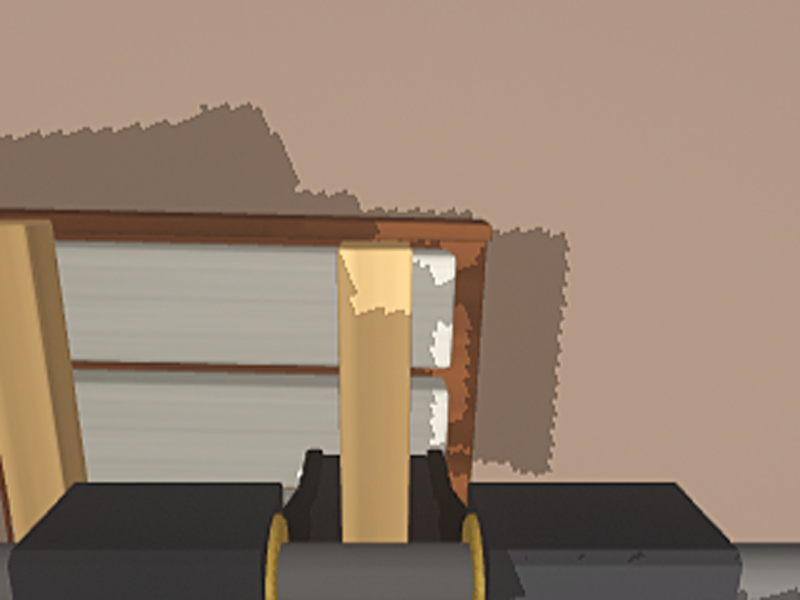

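Run:
```python
from h import *
a=np.load('c4.npy'); C=(a[0],a[1],a[2],a[3:6],a[6:].reshape(3,3))
x,y,th=np.load('layer.npy');t=np.array([x,y]);R=np.array([[np.cos(th),-np.sin(th)],[np.sin(th),np.cos(th)]])
def P(p,z): return (ray(C,((p[0]+.5)/2.5-.5+170,(p[1]+.5)/2.5-.5+50),z)[:2]*1000-t)@R
f=lambda n,ps,z:print(n,[np.round(P(p,z),1).tolist() for p in ps])
f('held L,R',[(340,247),(342,540),(411,247),(409,540)],.0655)
f('bar ends(-65)',[(455,256),(451,362),(447,380),(445,450)],.025)
f('far edge(-54)',[(56,241),(440,250)],.025)
f('first R edge',[(52,222),(70,480)],.041)
print('tcp',(np.array([537.7,-56.05])-t)@R)
```

```text
held L,R [[-35.9, -59.7], [-36.4, 9.6], [-50.8, -59.9], [-52.4, 9.4]]
bar ends(-65) [[-64.8, -53.0], [-65.1, -23.5], [-64.2, -18.2], [-64.6, 3.2]]
far edge(-54) [[41.6, -55.4], [-60.7, -54.5]]
first R edge [[35.0, -61.8], [38.2, 6.6]]
tcp [-44.64581009   1.72962156]
```

{"api": "drive_tool", "payload": {"xyz": [[-0.5, -1, -8], [-0.5, -1, -15], [-0.5, -1, -20], [-0.5, -1, -22], [-0.5, -1, -23], [-0.5, -1, -23.5], [-0.5, -1, -23.5]], "twist": [[0, 0, -0.5], [0, 0, -0.5], [0, 0, -0.5], [0, 0, -0.5], [0, 0, -0.5], [0, 0, -0.5], [0, 0, -0.5]], "hand": [0, 0, 0, 0, 0, 0, 0]}}

```text
time_s: 7.45
tool_pos: [0.5381, -0.0589, 0.0291]
tcp_rot: [[0.921, -0.389, 0.0], [-0.389, -0.921, -0.0], [0.0, -0.0, -1.0]]
force: [0.3, -0.1, -0.4]
grip_width: 0.016
gripper_force: 15.0
```

{"api": "drive_tool", "payload": {"xyz": [[0, 0, -0.5], [0, 0, -1], [0, 0, -1.3], [0, 0, -1.3]], "twist": [[0, 0, 0], [0, 0, 0], [0, 0, 0], [0, 0, 0]], "hand": [0, 0, 0, 0]}}

```text
time_s: 7.85
tool_pos: [0.5381, -0.0588, 0.028]
tcp_rot: [[0.921, -0.389, 0.0], [-0.389, -0.921, -0.0], [0.0, -0.0, -1.0]]
force: [-0.4, -0.7, 2.3]
grip_width: 0.0154
gripper_force: 15.0
```

{"api": "drive_tool", "payload": {"xyz": [[0, 0, -0.3], [0, 0, -0.3], [0, 0, -0.3], [0, 0, -0.3], [0, 0, 10], [0, 0, 40], [-15, 5, 80], [-30, 12, 100], [-30, 12, 100], [-30, 12, 100]], "twist": [[0, 0, 0], [0, 0, 0], [0, 0, 0], [0, 0, 0], [0, 0, 0], [0, 0, 0], [0, 0, 0], [0, 0, 0], [0, 0, 0], [0, 0, 0]], "hand": [0.2, 0.35, 0.45, 0.45, 0.45, 0.45, 0.8, 1, 1, 1]}}

```text
time_s: 8.85
tool_pos: [0.5084, -0.0468, 0.1285]
tcp_rot: [[0.922, -0.388, 0.002], [-0.388, -0.922, -0.001], [0.002, -0.0, -1.0]]
force: [0.8, -0.5, -0.6]
grip_width: 0.0633
gripper_force: 0.0
```

Run:
```python
from h import *
s=manip.observe(); print(s['time_s'],s['tool_pos'],np.round(s['tcp_rot'],3))
C=cam('wrist'); im=manip.snapshot('wrist'); cv2.imwrite('pics/w5.png',im)
for o in ['first_stick','top_bar']:
  for d in manip.outline_of('wrist',o): print(o,round(d['score'],2),d['at'],rect(C,d['mask'],.041 if o[0]=='f' else .015))
np.save('c5.npy',np.array([C[0],C[1],C[2],*C[3],*C[4].ravel()]))
cv2.imwrite('pics/w5z.png',cv2.resize(im[60:260,190:450],(780,600),interpolation=cv2.INTER_CUBIC))
```

```text
8.85 [ 0.50844583 -0.04684108  0.12851011] [[ 0.922 -0.388  0.002]
 [-0.388 -0.922 -0.001]
 [ 0.002 -0.    -1.   ]]
first_stick 0.78 [217.7, 163.5] [575.8  26.  119.7  22.8 -22.6]
top_bar 0.67 [532.0, 86.7] [ 523.2 -266.   130.    40.    -6.8]
```

View pics/w5z.png

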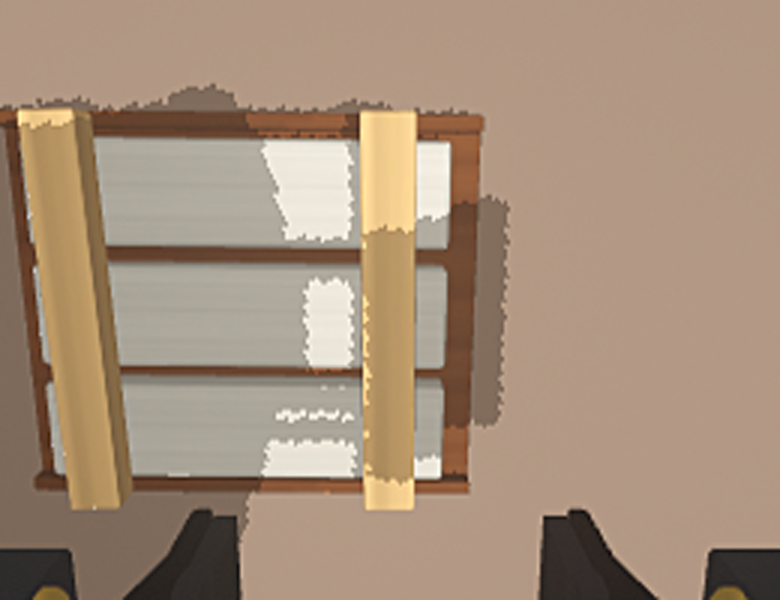

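Run:
```python
from h import *
a=np.load('c5.npy'); C=(a[0],a[1],a[2],a[3:6],a[6:].reshape(3,3))
x,y,th=np.load('layer.npy');t=np.array([x,y]);R=np.array([[np.cos(th),-np.sin(th)],[np.sin(th),np.cos(th)]])
def P(p,z): return (ray(C,((p[0]+.5)/3-.5+190,(p[1]+.5)/3-.5+60),z)[:2]*1000-t)@R
f=lambda n,ps,z:print(n,[np.round(P(p,z),1).tolist() for p in ps])
f('placed',[(360,112),(366,508),(415,112),(413,508)],.041)
f('first',[(19,112),(73,507),(75,110),(120,505)],.041)
f('endsR',[(451,142),(447,246),(447,268),(444,366),(442,382),(441,478)],.025)
f('endsL',[(35,265),(45,362),(46,378),(56,473)],.025)
```

```text
placed [[-38.5, -60.5], [-39.7, 58.4], [-53.8, -60.6], [-54.7, 58.3]]
first [[56.5, -60.1], [53.6, 58.4], [40.8, -60.7], [38.6, 57.6]]
endsR [[-65.2, -53.1], [-64.7, -22.5], [-64.9, -15.7], [-64.6, 15.6], [-64.1, 20.9], [-64.5, 54.1]]
endsL [[63.5, -16.1], [63.9, 14.8], [64.1, 20.1], [64.5, 52.8]]
```

{"api": "drive_tool", "payload": {"xyz": [[-10, -40, 0], [-20, -85, 0], [-30, -130, 0], [-40, -175, 0], [-45, -210, 0], [-45, -218, 0], [-45, -218, 0], [-45, -218, 0]], "twist": [[0, 0, 3], [0, 0, 6], [0, 0, 9], [0, 0, 12], [0, 0, 16.2], [0, 0, 16.2], [0, 0, 16.2], [0, 0, 16.2]], "hand": [1, 1, 1, 1, 1, 1, 1, 1]}}

```text
time_s: 9.8
tool_pos: [0.4625, -0.2634, 0.1268]
tcp_rot: [[0.993, -0.116, -0.002], [-0.116, -0.993, 0.002], [-0.002, -0.002, -1.0]]
force: [0.9, 1.0, -0.0]
grip_width: 0.0869
gripper_force: 0.0
```

Run:
```python
from h import *
s=manip.observe(); print(s['time_s'],s['tool_pos'],np.round(s['tcp_rot'],3),np.round(s['joint_positions']))
C=cam('wrist'); im=manip.snapshot('wrist'); cv2.imwrite('pics/w6.png',im)
np.save('c6.npy',np.array([C[0],C[1],C[2],*C[3],*C[4].ravel()]))
for d in manip.outline_of('wrist','top_bar'): print(round(d['score'],2),d['at'],rect(C,d['mask'],.015))
```

```text
9.8 [ 0.46252731 -0.2633926   0.12682755] [[ 0.993 -0.116 -0.002]
 [-0.116 -0.993  0.002]
 [-0.002 -0.002 -1.   ]] [-42.  31. 100.   0.  49.  55.]
0.8 [318.1, 128.1] [ 522.9 -269.9  131.1   33.5   -6.9]
0.69 [384.7, 249.4] [ 403.7 -322.6   59.3   31.2   13.2]
```

View pics/w6.png

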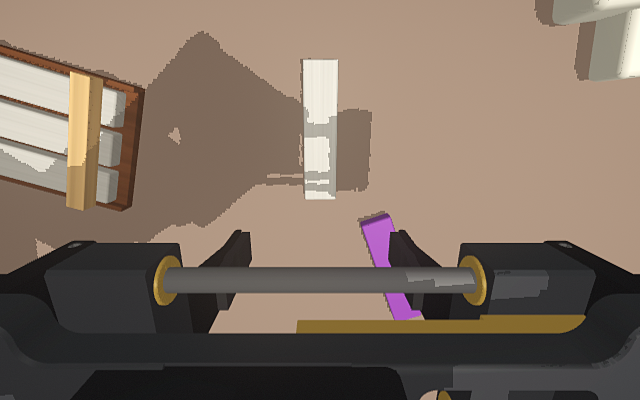

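{"api": "drive_tool", "payload": {"xyz": [[30, -3, -15], [60, -6.5, -40], [60, -6.5, -80], [60, -6.5, -110], [60, -6.5, -120], [60, -6.5, -123], [60, -6.5, -123], [60, -6.5, -123], [60, -6.5, -123], [60, -6.5, -123], [60, -6.5, -123], [60, -6.5, -123]], "twist": [[0, 0, 0], [0, 0, 0], [0, 0, 0], [0, 0, 0], [0, 0, 0], [0, 0, 0], [0, 0, 0], [0, 0, 0], [0, 0, 0], [0, 0, 0], [0, 0, 0], [0, 0, 0]], "hand": [1, 1, 0.8, 0.7, 0.7, 0.6, 0.5, 0.2, 0.2, 0.2, 0.2, 0.2], "newtons": 40}}

```text
time_s: 11.1
tool_pos: [0.5236, -0.2711, 0.0061]
tcp_rot: [[0.993, -0.117, 0.002], [-0.117, -0.993, -0.0], [0.002, -0.0, -1.0]]
force: [1.2, 3.0, 6.5]
grip_width: 0.0315
gripper_force: 40.0
```

{"api": "drive_tool", "payload": {"xyz": [[0, 0, 0], [0, 0, 0]], "twist": [[0, 0, 0], [0, 0, 0]], "hand": [0, 0]}}

```text
time_s: 11.3
tool_pos: [0.5236, -0.2711, 0.0061]
tcp_rot: [[0.993, -0.117, 0.002], [-0.117, -0.993, -0.0], [0.002, -0.0, -1.0]]
force: [0.8, 2.5, 6.1]
grip_width: 0.0312
gripper_force: 40.0
```

{"api": "drive_tool", "payload": {"xyz": [[0, 0, 5], [0, 0, 15], [0, 0, 30], [0, 0, 30]], "twist": [[0, 0, 0], [0, 0, 0], [0, 0, 0], [0, 0, 0]], "hand": [0, 0, 0, 0]}}

```text
time_s: 11.7
tool_pos: [0.5242, -0.2724, 0.0368]
tcp_rot: [[0.993, -0.116, 0.003], [-0.116, -0.993, -0.003], [0.004, 0.002, -1.0]]
force: [0.5, 0.2, -5.7]
grip_width: 0.0313
gripper_force: 40.0
```

{"api": "drive_tool", "payload": {"xyz": [[0, 0, 30], [0, 0, 60], [0, 15, 80], [4, 45, 80], [9, 80, 80], [14, 115, 80], [19, 150, 80], [24, 185, 80], [28, 215, 80], [32, 240, 80], [33, 255, 80], [33, 255, 80]], "twist": [[0, 0, 3], [0, 0, 10], [0, 0, 17], [0, 0, 25], [0, 0, 33], [0, 0, 41], [0, 0, 49], [0, 0, 57], [0, 0, 65], [0, 0, 71], [0, 0, 73.6], [0, 0, 73.6]], "hand": [0, 0, 0, 0, 0, 0, 0, 0, 0, 0, 0, 0]}}

```text
time_s: 12.9
tool_pos: [0.5554, -0.0144, 0.1147]
tcp_rot: [[0.39, 0.921, -0.001], [0.921, -0.39, 0.0], [0.0, -0.001, -1.0]]
force: [-0.6, -0.7, -5.8]
grip_width: 0.0318
gripper_force: 40.0
```

{"api": "drive_tool", "payload": {"xyz": [[0, 0, -15], [0, 0, -30], [0, 0, -40], [0, 0, -40], [0, 0, -40]], "twist": [[0, 0, 0], [0, 0, 0], [0, 0, 0], [0, 0, 0], [0, 0, 0]], "hand": [0, 0, 0, 0, 0]}}

```text
time_s: 13.4
tool_pos: [0.5561, -0.017, 0.0747]
tcp_rot: [[0.393, 0.92, -0.0], [0.92, -0.393, -0.0], [-0.0, 0.0, -1.0]]
force: [1.5, 0.1, -6.3]
grip_width: 0.0314
gripper_force: 40.0
```

Run:
```python
from h import *
s=manip.observe(); print(s['time_s'],s['tool_pos'],np.round(s['tcp_rot'],3),s['force'],s['ft_torque'])
C=cam('wrist'); im=manip.snapshot('wrist'); cv2.imwrite('pics/w7.png',im)
np.save('c7.npy',np.array([C[0],C[1],C[2],*C[3],*C[4].ravel()]))
cv2.imwrite('pics/w7z.png',cv2.resize(im[20:260,160:480],(800,600),interpolation=cv2.INTER_CUBIC))
```

```text
13.4 [ 0.55611711 -0.01696489  0.07473892] [[ 0.393  0.92  -0.   ]
 [ 0.92  -0.393 -0.   ]
 [-0.     0.    -1.   ]] [ 1.47650119  0.0864722  -6.31525484] [-0.08096559 -0.08281353 -0.01144767]
```

View pics/w7z.png

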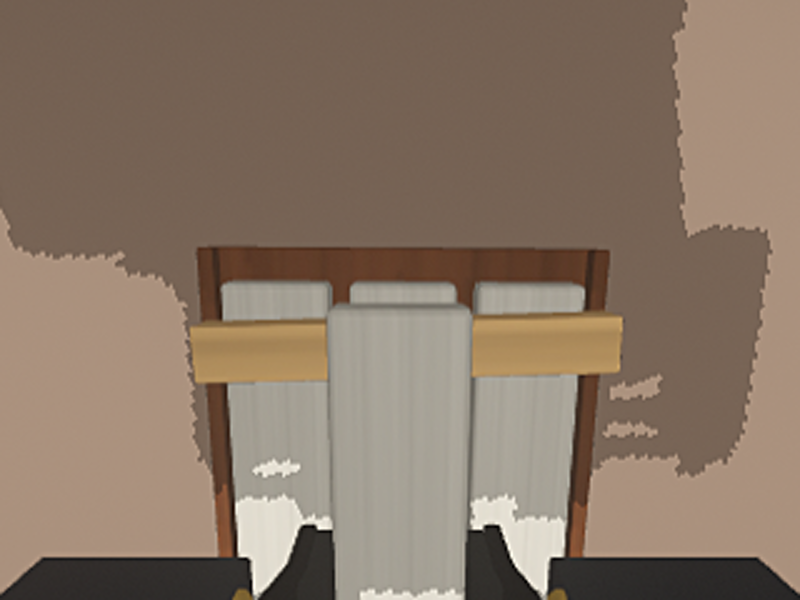

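Run:
```python
from h import *
a=np.load('c7.npy'); C=(a[0],a[1],a[2],a[3:6],a[6:].reshape(3,3))
x,y,th=np.load('layer.npy');t=np.array([x,y]);R=np.array([[np.cos(th),-np.sin(th)],[np.sin(th),np.cos(th)]])
def P(p,z): return (ray(C,((p[0]+.5)/2.5-.5+160,(p[1]+.5)/2.5-.5+20),z)[:2]*1000-t)@R
f=lambda n,ps,z:print(n,[np.round(P(p,z),1).tolist() for p in ps])
f('held',[(329,308),(336,590),(470,308),(466,590)],.0836)
f('low',[(222,284),(331,284),(351,284),(456,284),(474,284),(585,287)],.025)
f('low sides L out,R out',[(238,550),(567,550)],.025)
f('stick',[(191,327),(622,317),(195,382),(621,373)],.041)
print('tcp',(np.array([556.1,-17.0])-t)@R)
```

```text
held [[63.5, 15.8], [-3.9, 16.1], [63.5, -14.5], [-3.9, -15.4]]
low [[64.9, 52.9], [64.8, 20.8], [64.8, 14.9], [64.8, -15.9], [64.8, -21.2], [63.9, -53.9]]
low sides L out,R out [[-20.5, 53.9], [-20.6, -54.3]]
stick [[54.3, 58.4], [56.9, -60.6], [38.8, 58.6], [41.3, -61.8]]
tcp [-1.50740704  0.13566995]
```

{"api": "drive_tool", "payload": {"xyz": [[1, 1, -10], [1, 1, -18], [1, 1, -23], [1, 1, -25], [1, 1, -26], [1, 1, -26]], "twist": [[0, 0, 0], [0, 0, 0], [0, 0, 0], [0, 0, 0], [0, 0, 0], [0, 0, 0]], "hand": [0, 0, 0, 0, 0, 0]}}

```text
time_s: 14.05
tool_pos: [0.557, -0.0153, 0.0486]
tcp_rot: [[0.392, 0.92, -0.0], [0.92, -0.392, 0.0], [-0.0, -0.0, -1.0]]
force: [-0.3, 1.1, -5.9]
grip_width: 0.0312
gripper_force: 40.0
```

{"api": "drive_tool", "payload": {"xyz": [[0, 0, -0.5], [0, 0, -1], [0, 0, -1]], "twist": [[0, 0, 0], [0, 0, 0], [0, 0, 0]], "hand": [0, 0, 0]}}

```text
time_s: 14.35
tool_pos: [0.5571, -0.0153, 0.0479]
tcp_rot: [[0.392, 0.92, 0.0], [0.92, -0.392, -0.0], [0.0, 0.0, -1.0]]
force: [-0.4, -0.4, -6.2]
grip_width: 0.0316
gripper_force: 40.0
```

{"api": "drive_tool", "payload": {"xyz": [[0, 0, -0.4], [0, 0, -0.8], [0, 0, -0.8]], "twist": [[0, 0, 0], [0, 0, 0], [0, 0, 0]], "hand": [0, 0, 0]}}

```text
time_s: 14.65
tool_pos: [0.557, -0.0153, 0.0471]
tcp_rot: [[0.392, 0.92, 0.0], [0.92, -0.392, -0.0], [0.0, 0.0, -1.0]]
force: [-0.3, -0.3, -4.0]
grip_width: 0.0312
gripper_force: 40.0
```

Contact is starting: the load dropped from -6.2 to -4.0 N.

{"api": "drive_tool", "payload": {"xyz": [[0, 0, -0.4], [0, 0, -0.8], [0, 0, -0.8]], "twist": [[0, 0, 0], [0, 0, 0], [0, 0, 0]], "hand": [0, 0, 0]}}

```text
time_s: 14.95
tool_pos: [0.5571, -0.0153, 0.0471]
tcp_rot: [[0.392, 0.92, 0.0], [0.92, -0.392, -0.0], [0.0, 0.001, -1.0]]
force: [-2.2, 0.4, 5.3]
grip_width: 0.0313
gripper_force: 40.0
```

{"api": "drive_tool", "payload": {"xyz": [[0, 0, 0.3], [0, 0, 0.3], [0, 0, 0.3], [0, 0, 0.3], [0, 0, 0.3], [0, 0, 8], [0, 0, 30], [0, 0, 60], [-15, -30, 90], [-30, -60, 90], [-30, -60, 90]], "twist": [[0, 0, 0], [0, 0, 0], [0, 0, 0], [0, 0, 0], [0, 0, 0], [0, 0, 0], [0, 0, 0], [0, 0, 0], [0, 0, 0], [0, 0, 0], [0, 0, 0]], "hand": [0.38, 0.45, 0.55, 0.65, 0.65, 0.65, 0.65, 0.65, 0.65, 0.65, 0.65]}}

```text
time_s: 16.05
tool_pos: [0.5264, -0.078, 0.1378]
tcp_rot: [[0.395, 0.919, 0.002], [0.919, -0.395, -0.002], [-0.001, 0.002, -1.0]]
force: [0.2, 1.1, -1.0]
grip_width: 0.057
gripper_force: 0.0
```

Run:
```python
from h import *
s=manip.observe(); print(s['time_s'],s['tool_pos'],s['force'])
C=cam('wrist'); im=manip.snapshot('wrist'); cv2.imwrite('pics/w8.png',im)
np.save('c8.npy',np.array([C[0],C[1],C[2],*C[3],*C[4].ravel()]))
cv2.imwrite('pics/w8z.png',cv2.resize(im[20:260,160:480],(800,600),interpolation=cv2.INTER_CUBIC))
```

```text
16.05 [ 0.52643499 -0.07799392  0.13778506] [ 0.22850331  1.07317762 -0.95702987]
```

View pics/w8z.png

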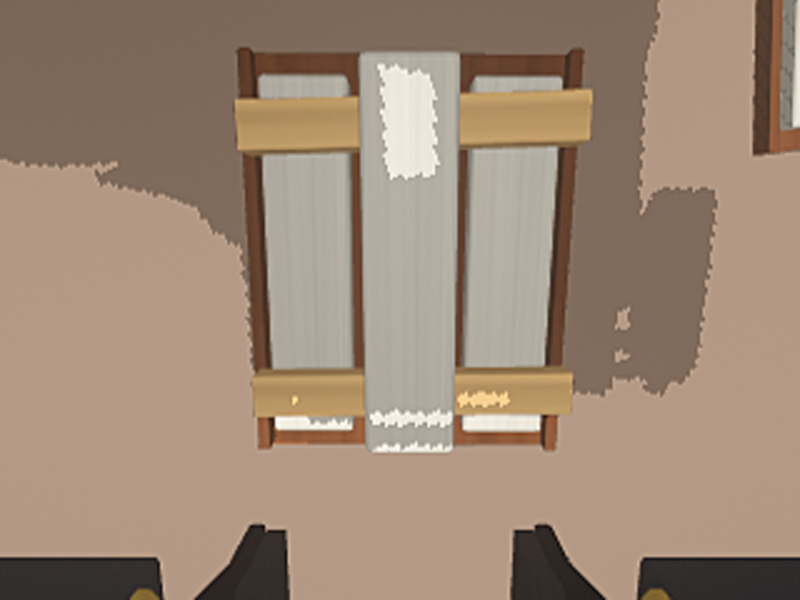

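The bar rests level on both sticks, centred over the middle bar (columns 360-458). Its ends are at rows 53 and 451. I'll do a quick numeric check and hand in if it is within tolerance.

Run:
```python
from h import *
a=np.load('c8.npy'); C=(a[0],a[1],a[2],a[3:6],a[6:].reshape(3,3))
x,y,th=np.load('layer.npy');t=np.array([x,y]);R=np.array([[np.cos(th),-np.sin(th)],[np.sin(th),np.cos(th)]])
P=lambda p,z:(ray(C,((p[0]+.5)/2.5-.5+160,(p[1]+.5)/2.5-.5+20),z)[:2]*1000-t)@R
b=np.array([P(p,.056) for p in [(360,54),(458,54),(368,450),(453,450)]]); print(b.round(1),b.mean(0))
s=np.array([P(p,.041) for p in [(254,372),(572,374),(254,414),(571,412)]]); print('stick2',s.mean(0))
if np.all(abs(b.mean(0))<3): print(manip.sign_off())
```

```text
[[ 64.5  15.7]
 [ 64.4 -14.7]
 [-63.7  15.3]
 [-63.8 -15.5]] [0.35776803 0.19425855]
stick2 [-46.02144372  -1.23680643]
the job is handed in; nothing more can be done
None
```

The job is handed in: the matching stick lies across all three bars 46 mm from the layer's centre (first stick about 47 mm), within about 1° of parallel to it, and the long silver bar rests on both sticks, within about 0.5 mm of centre by the wrist camera, at about 16 s of the 51 s allowed.

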